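Square a carved panel into the carving fence

TASK

Without gripping or lifting anything, push the carved rosette panel along the bench so that one long edge lies flush against the long fence and its right-hand end is hard up against the fixed end block, and push the sliding stop along the fence until it bears snugly on the panel's left-hand end. Leave the other tools and pieces on the bench where they are.

Things in the scene. Friction and masses are not known exactly. Their poses are not given: they have to be found in the camera images.
- panel: Loose carved oak panel lying flat, 95 mm (its x) by 150 mm (its y) by 20 mm thick, about 0.22 kg, with a rosette and border in 3 mm relief on top. Origin: centre of its underside. It starts on the robot's side of the fence on bare bench, its y axis within about 25 degrees of the fence's. Either long edge may meet the fence.
- fence: Wooden fence fixed to the bench: a straight batten 440 mm long, 35 deep, 32 high, metal track in its top. Origin: on the bench in the plane of its front face (towards the robot). The batten spans y -210 to +230 mm (+y: to the left) and x 0 to +35 mm (+x: away from the robot) of its own axes. The panel is home with its centre at x -47.5, y -95 mm here.
- end_face (a point): Middle of the face that the panel's right-hand end must meet, 16 mm above the bench: the left face of a wooden end block fixed at the fence's right-hand end, 30 mm wide, 32 mm high, projecting 75 mm in front of the fence's front face (fence x -75 to 0). The face is at y = -170 mm of the fence's frame.
- stop (a joint): How far the sliding stop has been pushed to the right along the fence (fence -y), in m, 0 to 0.25: its right-hand face is at fence y = 0.190 - value. It starts at 0.02 to 0.05 and reads 0.210 when it bears on a panel that is home. It slides with about 2.5 N of friction and stays where it is left.
- stop_mid (a point): Centre of the sliding stop's wooden block, which hangs in front of the fence: 75 mm deep (fence x -75 to 0), 30 mm wide along the fence, 2 to 34 mm above the bench; this point is 18 mm up. A bridge carries it over the fence (top 44.5 mm up), with a small black knob (top 58.5 mm up) over the batten. It can be pushed by its left or right face.
- gouge_a: Bystander: wood-handled gouge, 240 mm long, lying behind the fence; origin on the bench near its middle, blade along its x.
- gouge_b: Bystander: shorter dark-handled gouge, 220 mm long, lying to the right of the end block and the jar; origin on the bench near its middle, blade along its x.
- mallet: Bystander: round carver's mallet standing on its head, 86 mm across, 225 mm high, far right; origin at the centre of its foot.
- wax: Bystander: low amber jar with a steel lid, 66 mm across, 50 mm high, to the right of the panel; origin at the centre of its foot.
- offcut: Bystander: dark wooden offcut, 40 by 60 by 30 mm high, in front of the sliding stop, left of the panel; origin at the centre of its underside.
- stone: Bystander: sharpening stone on a wooden base, 160 (its x) by 60 by 30 mm high, left of the fence; origin at the centre of its underside.
- glue: Bystander: white glue bottle, 54 mm across, 140 mm high, at the far left; origin at the centre of its foot.
Things that resemble listed ones, but are neither listed nor needed, are in the scene too. What is shaped like the panel but green, grey or turquoise is not meant.

How it is judged:
At the end, for the whole second after the job is handed in: The panel lies flat and at rest with its long edge within 3 mm of the fence and parallel to it within 0.03 rad, its end within 3 mm of the end block, and the sliding stop has been brought within 3 mm of where it bears on a panel that is home (joint above 0.207) (x of panel in the frame of fence above -0.0505 m and y of panel in the frame of fence below -0.092 m and angle between the y axis of panel and the y axis of fence, either way round below 0.03 rad and height (world z) of panel below 0.003 m and angle between panel's own z axis and vertical below 0.03 rad and value of joint stop above 0.207 m and linear speed of panel below 0.01 m/s); the robot touches nothing.
It fails at once if the panel was lifted or tipped up (height (world z) of panel above 0.008 m or angle between panel's own z axis and vertical above 0.12 rad).
It fails at once if the sliding stop was gripped between the fingers instead of pushed (horizontal distance between the grasp point and stop_mid below 0.012 m and height (world z) of the grasp point below 0.046 m).
It fails at once if another tool or piece on the bench was moved by more than 20 mm (distance of any of gouge_a, gouge_b, mallet, wax, offcut, stone, glue from where it was at the start of the episode above 0.02 m).
It also fails if it takes over 72 s, if anything falls off the work surface, if the arm or the gripper's body presses on something with over 40 N, if the wrist force passes 120 N, or if a joint passes its speed limit or range.

ROBOT

A 6-joint arm with a two-finger parallel gripper is mounted at the origin on the work surface. World frame = base frame: x ahead of the robot, y to its left, z up, the work surface at z = 0. Lengths are in m, angles in rad, forces in N, time in s.
With the tool pointing down it reaches from about 0.3 to 0.875 m from the base axis. Payload 6.4 kg.
Tool frame: the origin (TCP) lies midway between the tips of the shut fingers; the grasp point (between the pads) lies ctrl.grip_depth behind it (ctrl.grip_depth is the distance from the TCP to the grasp point, in m); x points along the fingers, y is the direction in which the jaws open and shut, and the axes are right-handed (so a half turn about x gives the same grasp; the last joint's range is limited). The gripper opens to 85 mm and grips with 20 to 120 N. Pads are 22 mm wide; open, the fingers measure 114 mm over their backs; the gripper's body (76 mm by 85 mm) begins 54 mm behind the grasp point. The pads swing forward as they close: fully open they stand 13 mm farther back than shut.
Start: joints at [-1.311, 0.181, 1.607, -0, 1.354, -0.206], TCP at [0.258, -0.514, 0.231] pointing down, gripper open.
Joint ranges: [-2.99, 2.99], [-0.89, 2.07], [0.3, 2.58], [-1.14, 4.28], [0, 2.63], [-3.12, 3.12]. Speed limits (rad/s): [2.57, 2.57, 3.01, 3.14, 3.14, 3.14].

INTERFACE

Orientations are given as a unit quaternion [w, x, y, z].
In Python, from bench import ctrl gives the robot as it stands.
- The arm moves only by the tool carry_out, never from a script. Its argument "motion" is one flat list of numbers, 7 for each row, row after row: the turn, a rotation vector about the tool's x, y, z in degrees, then the shift along the tool's x, y, z in m, then the gripper's target within -1 to 1 (shut at 1, half-way at 0, fully open at -1). A call has 1 to 10 rows; each row shifts and turns the pose as measured when the row begins, along the tool's axes as they then stand; what a row does not reach is not made up. A row lasts 1/10 s, in which the tool goes at most 50 mm and 8.59 degrees, less where a joint would pass 70% of its speed; a pose out of reach is approached as far as the arm can. A call with a gripper value outside its range is refused whole. The fingers move at their own pace and stop on an object; the grip force is fixed at half the most. Time passes only in rows, so rows that do not move let the fingers close. It gives the time, the measured TCP pose, the force and the opening at its end, in the units of the state.
- ctrl.get_obs(): the state, without advancing time (a new reading comes with each control period).
- ctrl.camera(name): name is "side" or "top" or "wrist"; returns the picture (480x640x3 uint8, blue, green, red); there is no depth.
- ctrl.camera_params(name): a dict with "mtx" (3x3 intrinsics, pixels), "pose" (4x4, takes a point from camera to world coordinates); the wrist camera has in their place "hand_eye" (4x4, takes a point from camera to tool coordinates, whose origin is the TCP and whose axes are the tool frame's). Camera axes: x right, y down, z forward; pixel columns grow to the right and rows downward; lengths in m; the calibration is good to about 2 mm. A picture is of the moment at which its call begins: read the wrist's pose just before it. camera_params takes no time and is no camera call.
- ctrl.hand_in(): hands the job in, once; it reports no verdict.
Trained networks look in the newest picture that a camera, given by its name, has taken for a name from the list of things; names that differ only in an ending like _2 or _b are one class to them, and where a whole thing is asked for, a point or a joint stands for the part that bears it (a point fixed in the world has none). Each returns a list of dicts, best first, with "conf" (0 to 1); they miss things now and then, are a little off and sometimes report something else, mostly with a low value. They report only what shows in the picture. A call takes as long as a camera call. They do not tell look-alikes from the thing itself.
- ctrl.boxes_of(camera, thing): "point" ([x, y, z] in m, in the coordinates of the camera as it stood for that picture, good to about 4 mm: the middle of the surface that is visible of it).
- ctrl.trace(camera, thing): "pixels" (480x640 bool, what is visible of it).
- ctrl.landmark_of(camera, thing): "point" ([x, y, z] in m, in the coordinates of the camera as it stood for that picture, good to about 4 mm: a listed point, or the origin of a listed thing).
The state is a dict: "time_s": time; "q": joint angles; "dq": joint speeds; "joint_efforts": joint torques, N m; "eef_pos": TCP position; "eef_rot": TCP orientation; "wrist_force": force on the tool from outside, world axes, zero at the start; "torque": the same for the moment, N m; "opening": opening from 0.0 (shut) to 1.0 (fully open).
Only numpy, scipy, OpenCV 4.12 (cv2) and the standard library are available. Lean on these libraries where they do the work, as an engineer would, in place of code of your own. Each camera call takes 0.05 s, during which the arm holds its last target. There are 200 camera calls.

## Working session

There is one attempt and no reset: what is moved stays moved. The work goes in short steps, Python scripts to look and compute and a tool call to move; the robot and the scene stay as the last step left them, time stands still between calls to the robot, and variables do not carry over. Pictures are saved under pics/ and viewed, about 8 in all and at most 12, crops included, and the job is handed in when it is done.

Besides the shell and the picture viewer there is one more tool, called after "Call:" in YAML: its name, and indented under it one key for each argument. carry_out: Moves the arm, as the interface text tells. Its arguments: {"type":"object","properties":{"motion":{"type":"array"}},"required":["motion"]}

```bash
mkdir -p pics; ls; cat > h.py <<'E'
import numpy as np, cv2
from bench import ctrl
from scipy.spatial.transform import Rotation as R
def T(cam):
    p=ctrl.camera_params(cam)
    if 'pose' in p: return np.array(p['mtx']),np.array(p['pose'])
    o=ctrl.get_obs(); q=o['eef_rot']; M=np.eye(4); M[:3,:3]=R.from_quat([q[1],q[2],q[3],q[0]]).as_matrix(); M[:3,3]=o['eef_pos']
    return np.array(p['mtx']),M@np.array(p['hand_eye'])
def w(P,p): return (P@np.r_[p,1])[:3]
def px2w(K,P,uv,z):
    d=P[:3,:3]@np.linalg.solve(K,np.r_[uv,1]); return P[:3,3]+d*(z-P[2,3])/d[2]
def w2px(K,P,p):
    c=K@(np.linalg.inv(P)@np.r_[p,1])[:3]; return c[:2]/c[2]
E
python3 - <<'E'
from h import *
o=ctrl.get_obs(); print({k:np.round(v,3) for k,v in o.items()}, ctrl.grip_depth)
for c in ['top','side']:
    K,P=T(c); im=ctrl.camera(c); cv2.imwrite(f'pics/{c}1.png',im); print(c,K.round(1).tolist(),P.round(3).tolist())
    for n in ['panel','fence','stop','wax','offcut','stone']:
        for d in ctrl.boxes_of(c,n)[:4]: 
            print(n,round(d['conf'],2),w(P,d['point']).round(3),w2px(K,P,w(P,d['point'])).round())
    for n in ['panel','fence','end_face','stop_mid','wax','offcut','gouge_b']:
        for d in ctrl.landmark_of(c,n)[:3]: print('LM',n,round(d['conf'],2),w(P,d['point']).round(3))
E
```

```text
pics
{'time_s': np.float64(0.0), 'q': array([-1.311,  0.182,  1.608, -0.   ,  1.354, -0.206]), 'dq': array([-0.001, -0.   ,  0.   ,  0.   , -0.   , -0.001]), 'joint_efforts': array([ 0.0000e+00, -4.4487e+01, -3.5133e+01, -0.0000e+00,  9.0000e-03,
        0.0000e+00]), 'eef_pos': array([ 0.258, -0.513,  0.23 ]), 'eef_rot': array([-0.163, -0.688, -0.164,  0.688]), 'wrist_force': array([ 0.227,  0.393, -0.311]), 'torque': array([ 0.035, -0.026,  0.022]), 'opening': np.float64(1.003)} 0.0187
top [[519.0, 0.0, 321.4], [0.0, 519.0, 243.0], [0.0, 0.0, 1.0]] [[-0.1, -0.972, 0.213, 0.243], [-0.995, 0.097, -0.024, -0.016], [0.002, -0.214, -0.977, 1.388], [0.0, 0.0, 0.0, 1.0]]
panel 0.9 [0.281 0.464 0.018] [133. 361.]
panel 0.85 [ 0.282 -0.297  0.021] [426. 330.]
panel 0.83 [0.372 0.111 0.021] [267. 311.]
panel 0.81 [0.535 0.039 0.022] [289. 248.]
fence 0.63 [0.65  0.088 0.035] [267. 208.]
fence 0.44 [ 0.535 -0.509  0.118] [502. 219.]
stop 0.91 [0.621 0.237 0.047] [211. 222.]
wax 0.85 [ 0.47  -0.153  0.048] [363. 263.]
offcut 0.73 [0.472 0.249 0.029] [211. 278.]
stone 0.75 [0.486 0.394 0.03 ] [
[... 808 characters left out ...]
. 235.]
fence 0.28 [0.486 0.38  0.027] [293. 174.]
stop 0.64 [0.621 0.226 0.046] [336. 192.]
wax 0.94 [ 0.475 -0.171  0.053] [310. 280.]
wax 0.74 [0.641 0.392 0.072] [334. 158.]
offcut 0.56 [0.478 0.23  0.036] [295. 197.]
stone 0.65 [0.484 0.382 0.026] [292. 173.]
LM panel 0.84 [0.348 0.109 0.   ]
LM panel 0.83 [0.541 0.04  0.003]
LM panel 0.83 [0.282 0.467 0.003]
LM fence 0.81 [ 0.638  0.066 -0.002]
LM end_face 0.7 [ 0.593 -0.101  0.019]
LM end_face 0.18 [0.545 0.041 0.007]
LM stop_mid 0.68 [0.612 0.244 0.02 ]
LM wax 0.88 [ 0.478 -0.157  0.005]
LM offcut 0.53 [0.477 0.251 0.004]
LM gouge_b 0.81 [ 0.513 -0.244  0.005]
LM gouge_b 0.66 [ 0.719 -0.002 -0.   ]
LM gouge_b 0.52 [0.613 0.24  0.018]
```

```bash
python3 -c "
import cv2
im=cv2.imread('pics/top1.png'); cv2.imwrite('pics/top1c.png',cv2.resize(im[170:390,100:500],(800,440),interpolation=cv2.INTER_CUBIC))"
```

```text
(no output)
```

View pics/top1c.png

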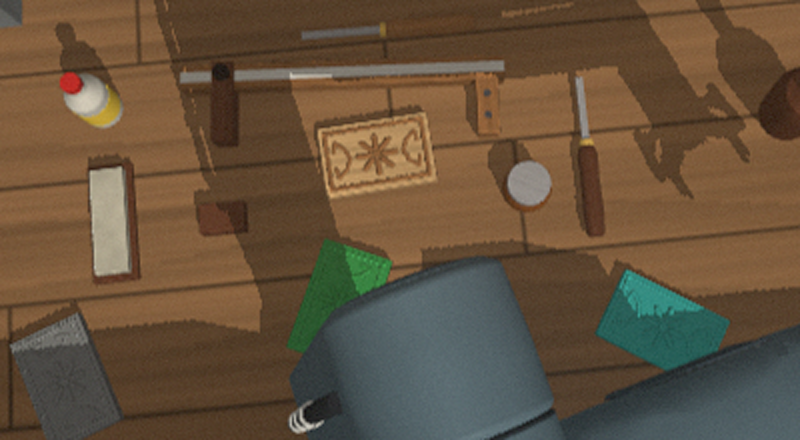

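The candidates for the panel, as full-picture pixels, are:
- oak (288,246)
- green (267,311)
- turquoise (430,330)
- grey (133,361)

The oak one, with the rosette and lying in front of the fence, is the panel. Next I measure the fence line and the panel's edges.

```bash
python3 - <<'E'
from h import *
c='top';K,P=T(c); im=ctrl.camera(c); vis=im.copy()
for n,z in [('panel',.021),('fence',.033),('stop',.044),('offcut',.03)]:
    for d in ctrl.trace(c,n)[:4]:
        m=d['pixels'].astype(np.uint8); ys,xs=np.nonzero(m)
        X=np.array([px2w(K,P,(u,v),z)[:2] for u,v in zip(xs,ys)])
        r=cv2.minAreaRect((X*1000).astype(np.float32))
        print(n,round(d['conf'],2),len(xs),xs.mean().round(),ys.mean().round(),np.round(r[0]),np.round(r[1]),round(r[2],1))
        if n in('panel','fence','stop'): cv2.drawContours(vis,cv2.findContours(m,0,1)[0],-1,(0,0,255),1)
print('ends pts z.033 track', [px2w(K,P,uv,.033).round(4) for uv in [(191,208),(351,202)]])
o=ctrl.get_obs();q=o['eef_rot'];print(R.from_quat([q[1],q[2],q[3],q[0]]).as_matrix().round(3))
cv2.imwrite('pics/top2.png',cv2.resize(vis[180:300,180:380],(800,480),interpolation=cv2.INTER_CUBIC))
E
```

```text
panel 0.78 1965 429.0 331.0 [ 274. -308.] [150.  96.] 57.7
panel 0.66 1983 288.0 247.0 [539.  41.] [ 98. 150.] 3.9
panel 0.64 1290 268.0 312.0 [347. 106.] [ 98. 148.] 65.9
panel 0.56 2273 133.0 360.0 [283. 462.] [152.  99.] 20.0
fence 0.72 3087 271.0 211.0 [617.  80.] [437. 118.] 86.1
stop 0.93 485 212.0 223.0 [623. 235.] [ 36. 113.] 83.2
offcut 0.57 390 211.0 278.0 [473. 249.] [44. 64.] 0.0
ends pts z.033 track [array([0.6695, 0.2928, 0.033 ]), array([ 0.6431, -0.1407,  0.033 ])]
[[-0.     0.449 -0.893]
 [ 0.    -0.893 -0.449]
 [-1.    -0.     0.   ]]
```

View pics/top2.png

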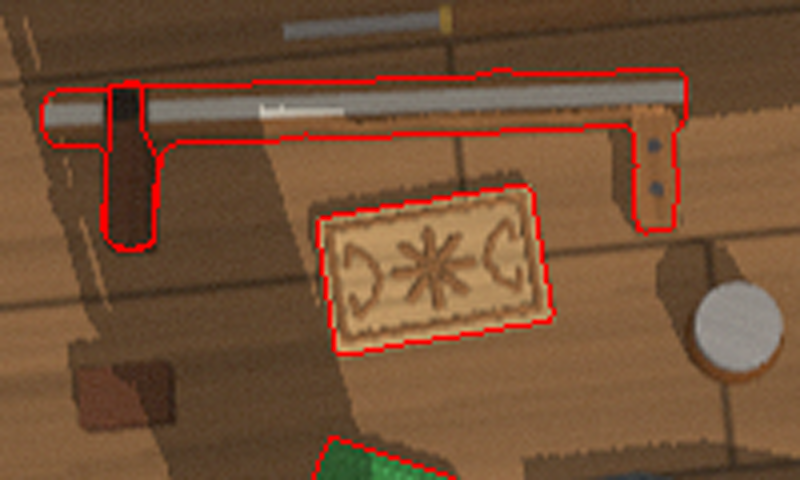

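Call:
carry_out:
  motion: [7.55,0,0,0,0,0,-1,7.55,0,0,0,0,0,-1,7.55,0,0,0,0,0,-1,7.55,0,0,0,0,0,-1,0,0,0,0,-0.04,-0.012,-1,0,0,0,0,-0.04,-0.012,-1,0,0,0,0,-0.04,-0.012,-1,0,0,0,0,-0.04,-0.012,-1,0,0,0,0,-0.04,-0.012,-1,0,0,0,0,-0.04,-0.012,-1]

```text
time_s: 2.65
eef_pos: [0.3507, -0.278, 0.2306]
eef_rot: [-0.032, 0.707, -0.034, -0.706]
wrist_force: [0.7, 0.1, -0.2]
opening: 0.999
```

Call:
carry_out:
  motion: [0,0,0,0,-0.04,-0.01,-1,0,0,0,0,-0.04,-0.01,-1,0,0,0,0,-0.04,-0.01,-1,0,0,0,0,-0.04,-0.01,-1,0,0,0,0,-0.04,-0.01,-1,0,0,0,0,-0.04,-0.01,-1,0,0,0,0,-0.04,-0.01,-1,0,0,0,0,0,0,-1]

```text
time_s: 3.45
eef_pos: [0.45, 0.0097, 0.2324]
eef_rot: [-0.03, 0.709, -0.033, -0.703]
wrist_force: [0.0, -0.1, 0.7]
opening: 0.996
```

```bash
cat > st.py <<'E'
from h import *
o=ctrl.get_obs();q=o['eef_rot'];M=R.from_quat([q[1],q[2],q[3],q[0]]).as_matrix()
print(o['time_s'],o['eef_pos'].round(4),M.round(4).tolist(),'yang',np.degrees(np.arctan2(M[1,1],M[0,1])).round(2),o['wrist_force'].round(1))
E
python3 st.py; python3 - <<'E'
from h import *
K,P=T('wrist'); im=ctrl.camera('wrist'); cv2.imwrite('pics/w1.png',im)
E
```

```text
3.45 [0.45   0.0097 0.2324] [[0.0081, -0.0892, -0.996], [-0.0042, -0.996, 0.0892], [-1.0, 0.0035, -0.0084]] yang -95.12 [ 0.  -0.1  0.7]
```

View pics/w1.png

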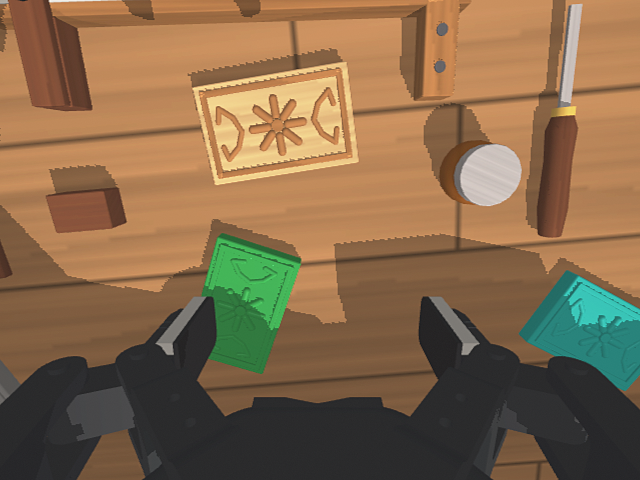

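```bash
python3 - <<'E'
from h import *
K,P=T('wrist'); im=cv2.imread('pics/w1.png')
ctrl.camera('wrist')
for d in ctrl.trace('wrist','panel')[:4]:
    ys,xs=np.nonzero(d['pixels'])
    if abs(xs.mean()-275)>25 or abs(ys.mean()-125)>25: continue
    X=np.array([px2w(K,P,(u,v),.02)[:2] for u,v in zip(xs,ys)])
    r=cv2.minAreaRect((X*1000).astype(np.float32)); print('panel',np.round(r[0]),np.round(r[1]),round(r[2],1))
for n in['fence','end_face','stop_mid','offcut','wax','panel']:
    for d in ctrl.landmark_of('wrist',n)[:2]: print(n,round(d['conf'],2),w(P,d['point']).round(4))
for a,b in [((110,24),(405,14)),]: print(px2w(K,P,a,0).round(4),px2w(K,P,b,0).round(4))
cv2.imwrite('pics/w1c.png',cv2.resize(im[0:110,0:480],(800,183),interpolation=cv2.INTER_CUBIC)[:, :])
E
```

```text
panel [542.  40.] [ 95. 150.] 3.7
fence 0.9 [ 0.6408  0.0679 -0.0012]
end_face 0.84 [ 0.5961 -0.1011  0.0137]
stop_mid 0.62 [0.612  0.245  0.0189]
offcut 0.68 [0.4714 0.2528 0.0008]
offcut 0.51 [ 5.114e-01 -2.418e-01  4.000e-04]
wax 0.6 [ 0.4756 -0.1565 -0.0018]
panel 0.83 [0.3504 0.1019 0.0011]
panel 0.76 [0.5415 0.0431 0.0009]
[0.6493 0.1902 0.    ] [ 0.6324 -0.0944  0.    ]
```

View pics/w1c.png

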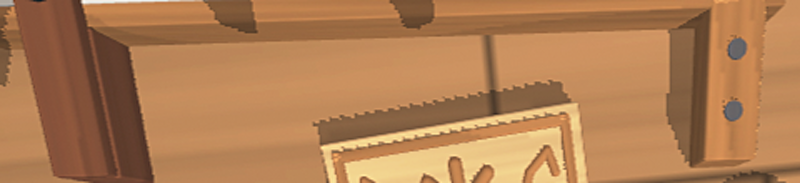

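Call:
carry_out:
  motion: [-1.6,0,0,0.03,-0.005,0,-1,0,0,0,0.03,-0.005,0,-1,0,0,0,0.03,-0.005,0,-1,0,0,0,0.03,-0.005,0,-1,0,0,0,0.03,-0.005,0,-1,0,0,0,0.03,0,0,-1,0,0,0,0.03,0,0,-1,0,0,0,0,0,0,-1]

```text
time_s: 4.7
eef_pos: [0.4565, 0.0221, 0.0181]
eef_rot: [-0.025, 0.712, -0.031, -0.701]
wrist_force: [-0.6, 0.8, 0.5]
opening: 1.004
```

```bash
python3 st.py
```

```text
4.7 [0.4565 0.0221 0.0181] [[0.0155, -0.0795, -0.9967], [-0.0084, -0.9968, 0.0794], [-0.9998, 0.0072, -0.0161]] yang -94.56 [-0.6  0.8  0.5]
```

Call:
carry_out:
  motion: [-1.1,-0.9,-0.5,0.011,-0.012,0,-1,0,0,0,0.01,0,0,-1,0,0,0,0,0,0,-1]

```text
time_s: 5.0
eef_pos: [0.4593, 0.0324, -0.0014]
eef_rot: [-0.022, 0.707, -0.022, -0.706]
wrist_force: [-0.2, 0.2, -0.2]
opening: 1.002
```

```bash
cat >> st.py <<'E'
import sys
th=np.radians(float(sys.argv[1]) if len(sys.argv)>1 else -93.5)
x=np.array([0,0,-1.]);y=np.array([np.cos(th),np.sin(th),0]);D=np.c_[x,y,np.cross(x,y)]
print('fix rotvec',np.degrees(R.from_matrix(M.T@D).as_rotvec()).round(2))
E
python3 st.py
```

```text
5.0 [ 0.4593  0.0324 -0.0014] [[0.002, -0.0625, -0.998], [0.0009, -0.998, 0.0625], [-1.0, -0.001, -0.002]] yang -93.59 [-0.2  0.2 -0.2]
fix rotvec [-0.09 -0.11  0.06]
```

Call:
carry_out:
  motion: [0,0,0,0.004,0,-0.005,-1,0,0,0,0,0,-0.007,-1,0,0,0,0,0,-0.007,-1,0,0,0,0,0,-0.007,-1,0,0,0,0,0,-0.007,-1,0,0,0,0,0,-0.007,-1,0,0,0,0,0,-0.007,-1,0,0,0,0,0,-0.007,-1]

```text
time_s: 5.8
eef_pos: [0.5195, 0.0273, -0.0021]
eef_rot: [-0.022, 0.709, -0.023, -0.704]
wrist_force: [-1.6, 0.4, 0.6]
opening: 0.999
```

```bash
python3 st.py
```

```text
5.8 [ 0.5195  0.0273 -0.0021] [[0.0064, -0.0638, -0.9979], [-0.0006, -0.998, 0.0638], [-1.0, 0.0002, -0.0064]] yang -93.66 [-1.6  0.4  0.6]
fix rotvec [-0.16 -0.37 -0.01]
```

Contact has begun (1.6 N). I continue in small rows.

Call:
carry_out:
  motion: [0,-0.3,0,0.001,0,-0.004,-1,0,0,0,0.001,0,-0.004,-1,0,0,0,0,0,-0.003,-1,0,0,0,0,0,-0.003,-1]

```text
time_s: 6.2
eef_pos: [0.5314, 0.0267, -0.0049]
eef_rot: [0.022, -0.704, 0.022, 0.71]
wrist_force: [-17.8, 0.1, 12.0]
opening: 1.002
```

```bash
python3 st.py; python3 - <<'E'
from h import *
K,P=T('wrist'); im=ctrl.camera('wrist'); cv2.imwrite('pics/w2.png',im)
E
```

```text
6.2 [ 0.5314  0.0267 -0.0049] [[-0.0079, -0.0628, -0.998], [0.0004, -0.998, 0.0628], [-1.0, 0.0001, 0.0079]] yang -93.6 [-17.8   0.1  12. ]
fix rotvec [-0.1   0.45 -0.  ]
```

View pics/w2.png

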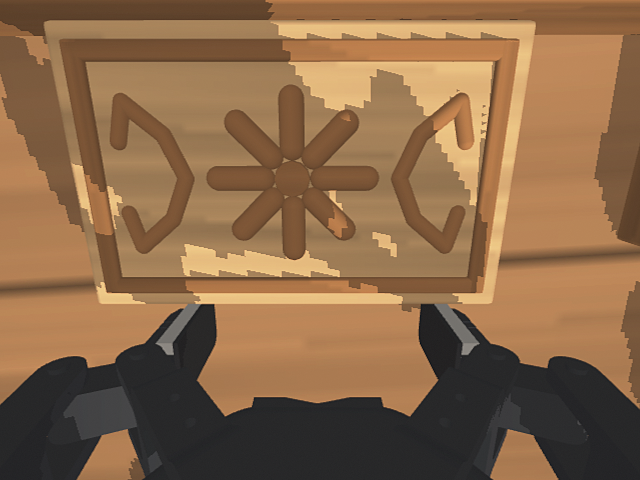

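The panel lies square, with its long edge flush on the fence. Now I back off, rise, shut the fingers and go to the left side of the stop.

Call:
carry_out:
  motion: [0,0,0,0,0,0.01,-1,0,0.4,0,0,0,0.015,-1,0,0,0,-0.03,0,0,0,0,0,0,-0.04,0,0,1,0,0,0,-0.04,0,0,1,0,0,0,-0.02,-0.02,-0.01,1,0,0,0,0,-0.04,-0.012,1,0,0,0,0,-0.04,-0.012,1,0,0,0,0,-0.04,-0.012,1,0,0,0,0,-0.04,-0.012,1]

```text
time_s: 7.25
eef_pos: [0.5775, 0.2057, 0.132]
eef_rot: [-0.026, 0.71, -0.025, -0.703]
wrist_force: [0.2, -1.1, -0.2]
opening: 0.0
```

```bash
python3 st.py
```

```text
7.25 [0.5775 0.2057 0.132 ] [[0.0092, -0.0727, -0.9973], [0.0008, -0.9974, 0.0727], [-1.0, -0.0014, -0.0091]] yang -94.17 [ 0.2 -1.1 -0.2]
fix rotvec [-0.67 -0.52  0.08]
```

Call:
carry_out:
  motion: [-0.7,-0.5,0,0,-0.035,-0.009,1,0,0,0,0,-0.035,-0.009,1,0,0,0,0,-0.02,-0.008,1,0,0,0,0,0,0,1]

```text
time_s: 7.65
eef_pos: [0.6112, 0.3034, 0.1325]
eef_rot: [-0.021, 0.709, -0.018, -0.705]
wrist_force: [-0.2, -1.0, 0.5]
opening: -0.0
```

```bash
python3 st.py; python3 - <<'E'
from h import *
K,P=T('wrist'); im=ctrl.camera('wrist'); cv2.imwrite('pics/w3.png',im)
for n in ['stop_mid','fence','offcut','glue']:
    for d in ctrl.landmark_of('wrist',n)[:2]: print(n,round(d['conf'],2),w(P,d['point']).round(4))
E
```

```text
7.65 [0.6112 0.3034 0.1325] [[0.0061, -0.0551, -0.9985], [0.0044, -0.9985, 0.0551], [-1.0, -0.0048, -0.0059]] yang -93.16 [-0.2 -1.   0.5]
fix rotvec [ 0.34 -0.33  0.27]
stop_mid 0.94 [0.613  0.2446 0.0206]
fence 0.83 [6.404e-01 6.830e-02 4.000e-04]
fence 0.46 [0.612  0.2425 0.0175]
glue 0.63 [0.6423 0.4062 0.0029]
glue 0.48 [0.6107 0.242  0.0215]
```

View pics/w3.png

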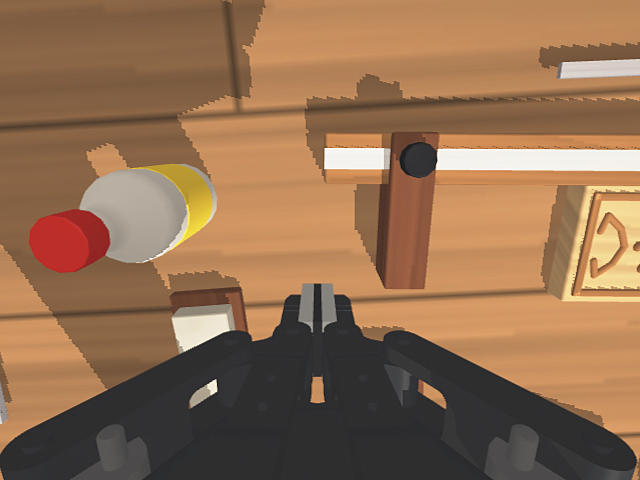

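Call:
carry_out:
  motion: [0.3,-0.3,0.3,0.01,0.008,0,1,0,0,0,0.02,0.006,0,1,0,0,0,0.03,0,0,1,0,0,0,0.03,0,0,1,0,0,0,0.025,0,0,1,0,0,0,0,0,0,1]

```text
time_s: 8.5
eef_pos: [0.6099, 0.2758, 0.0135]
eef_rot: [0.024, -0.706, 0.027, 0.707]
wrist_force: [-0.1, -0.5, -0.1]
opening: -0.001
```

```bash
python3 st.py
```

```text
8.5 [0.6099 0.2758 0.0135] [[-0.0008, -0.0733, -0.9973], [-0.0041, -0.9973, 0.0733], [-1.0, 0.0041, 0.0005]] yang -94.21 [-0.1 -0.5 -0.1]
fix rotvec [-0.71  0.03 -0.24]
```

Call:
carry_out:
  motion: [-0.7,0,-0.2,0,0.01,0,1,0,0,0,0,0.012,0,1,0,0,0,0,0.012,0,1,0,0,0,0,0.012,0,1,0,0,0,0,0.012,0,1,0,0,0,0,0.012,0,1,0,0,0,0,0.012,0,1,0,0,0,0,0.012,0,1]

```text
time_s: 9.3
eef_pos: [0.6039, 0.1752, 0.0163]
eef_rot: [-0.023, 0.707, -0.022, -0.706]
wrist_force: [1.2, 2.1, -2.0]
opening: 0.002
```

```bash
python3 st.py
```

```text
9.3 [0.6039 0.1752 0.0163] [[0.0014, -0.0637, -0.998], [0.0018, -0.998, 0.0637], [-1.0, -0.0019, -0.0013]] yang -93.65 [ 1.2  2.1 -2. ]
fix rotvec [-0.15 -0.07  0.11]
```

Call:
carry_out:
  motion: [0,0,0,0.002,0.008,0,1,0,0,0,0.002,0.008,0,1,0,0,0,0.001,0.008,0,1,0,0,0,0,0.008,0,1,0,0,0,0,0.008,0,1,0,0,0,0,0.008,0,1,0,0,0,0,0.008,0,1]

```text
time_s: 10.0
eef_pos: [0.6016, 0.1148, 0.0127]
eef_rot: [-0.024, 0.708, -0.022, -0.705]
wrist_force: [0.3, 4.1, 1.2]
opening: -0.008
```

```bash
python3 st.py
```

```text
10.0 [0.6016 0.1148 0.0127] [[0.0047, -0.0639, -0.9979], [0.0029, -0.998, 0.0639], [-1.0, -0.0032, -0.0045]] yang -93.66 [0.3 4.1 1.2]
fix rotvec [-0.16 -0.26  0.18]
```

Call:
carry_out:
  motion: [0,0,0,0,0.005,0,1,0,0,0,0,0.005,0,1,0,0,0,0,0.004,0,1,0,0,0,0,0.003,0,1]

```text
time_s: 10.4
eef_pos: [0.6004, 0.0958, 0.0127]
eef_rot: [-0.024, 0.708, -0.022, -0.705]
wrist_force: [0.7, 3.5, 0.8]
opening: 0.003
```

```bash
python3 st.py
```

```text
10.4 [0.6004 0.0958 0.0127] [[0.0048, -0.0645, -0.9979], [0.003, -0.9979, 0.0645], [-1.0, -0.0033, -0.0046]] yang -93.7 [0.7 3.5 0.8]
fix rotvec [-0.2  -0.26  0.19]
```

Not at the hard stop yet (only 3.5 N). I continue gently.

Call:
carry_out:
  motion: [0,0,0,0,0.003,0,1,0,0,0,0,0.003,0,1]

```text
time_s: 10.6
eef_pos: [0.6003, 0.0932, 0.0128]
eef_rot: [-0.027, 0.709, -0.02, -0.705]
wrist_force: [3.9, 25.9, 0.1]
opening: -0.001
```

Call:
carry_out:
  motion: [0,0,0,0,0.002,0,1,0,0,0,0,0.002,0,1]

```text
time_s: 10.8
eef_pos: [0.6004, 0.0937, 0.0129]
eef_rot: [-0.029, 0.709, -0.017, -0.704]
wrist_force: [0.7, 11.1, 1.0]
opening: -0.001
```

The hard stop came at TCP y ≈ 0.093 (26 N), close to the predicted 0.095. I back off and look.

Call:
carry_out:
  motion: [0,0,0,0,-0.01,0,1,0,0,0,0,-0.012,0,1,0,0,0,-0.03,0,0,1,0,0,0,-0.04,0,0,1,0,0,0,-0.04,0,0,1,0,0,0,-0.04,0.02,0.02,1,0,0,0,0,0.04,0.03,1,0,0,0,0,0.04,0.03,1,0,0,0,0,0.04,0.03,1,0,0,0,0,0,0,1]

```text
time_s: 11.8
eef_pos: [0.4786, -0.0213, 0.1658]
eef_rot: [-0.022, 0.708, -0.02, -0.705]
wrist_force: [1.0, 0.4, -0.7]
opening: 0.001
```

```bash
python3 st.py; python3 - <<'E'
from h import *
K,P=T('wrist'); im=ctrl.camera('wrist'); cv2.imwrite('pics/w4.png',im)
for n in ['stop_mid','fence','end_face','panel']:
    for d in ctrl.landmark_of('wrist',n)[:2]: print(n,round(d['conf'],2),w(P,d['point']).round(4))
for d in ctrl.trace('wrist','panel')[:2]:
    ys,xs=np.nonzero(d['pixels'])
    X=np.array([px2w(K,P,(u,v),.02)[:2] for u,v in zip(xs,ys)])
    r=cv2.minAreaRect((X*1000).astype(np.float32)); print('panel',np.round(r[0]),np.round(r[1]),round(r[2],1))
E
```

```text
11.8 [ 0.4786 -0.0213  0.1658] [[0.0042, -0.059, -0.9982], [0.003, -0.9983, 0.059], [-1.0, -0.0033, -0.0041]] yang -93.38 [ 1.   0.4 -0.7]
fix rotvec [ 0.12 -0.23  0.19]
stop_mid 0.57 [0.6011 0.0683 0.0184]
fence 0.97 [ 0.6412  0.0676 -0.0039]
end_face 0.9 [ 0.5929 -0.0987  0.0148]
panel 0.85 [ 0.5876 -0.0251 -0.0018]
panel 0.68 [ 0.3485  0.1052 -0.0022]
panel [586. -25.] [150.  95.] 86.6
panel [ 285. -306.] [176.  84.] 50.6
```

View pics/w4.png

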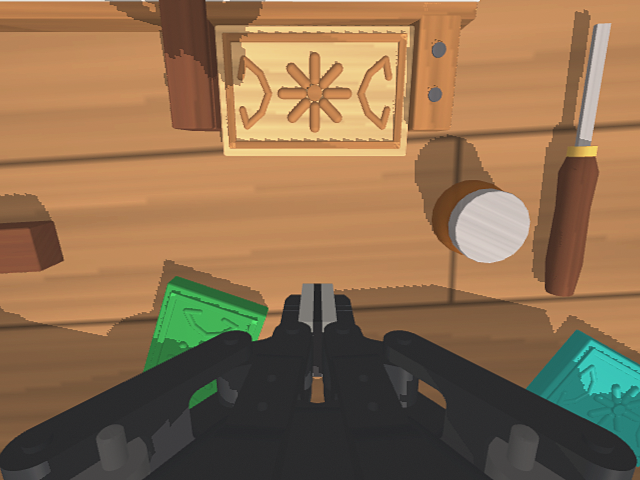

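```bash
python3 -c "
import cv2
im=cv2.imread('pics/w4.png'); cv2.imwrite('pics/w4c.png',cv2.resize(im[0:170,160:470],(800,439),interpolation=cv2.INTER_CUBIC))"
```

```text
(no output)
```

View pics/w4c.png

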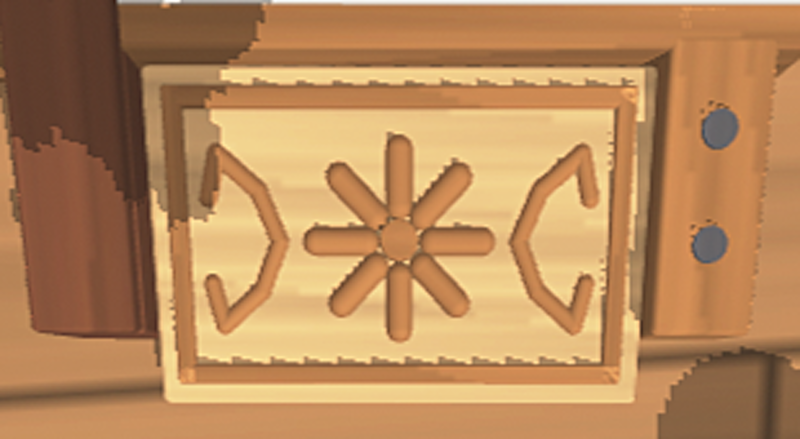

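```bash
python3 - <<'E'
from h import *
K,P=T('wrist'); O=np.array([.6408,.068]); t=np.radians(-3.5); F=np.array([[np.cos(t),np.sin(t)],[-np.sin(t),np.cos(t)]])
for n,u,v,z in [('pTR',655,67,.02),('pBR',634,402,.02),('pTL',143,67,.02),('pBL',168,402,.02),('blkT',677,45,.032),('blkB',652,335,.032),('stopB bottom R',155,335,.002),('stopB top R',136,333,.034),('fence front top',400,50,.032)]:
    print(n,(F@(px2w(K,P,(160+u/2.58,v/2.58),z)[:2]-O)*1000).round(1))
E
```

```text
pTR [   2.2 -164.8]
pBR [ -91.8 -165.8]
pTL [  1.5 -16.4]
pBL [-92.8 -17.6]
blkT [   4.  -167.5]
blkB [ -72.1 -166.8]
stopB bottom R [-71.7  -9.8]
stopB top R [-72.6 -13. ]
fence front top [  2.4 -91.1]
```

The panel is within about 1–2 mm everywhere. The stop's gap is uncertain at 0–4 mm, so I repeat the stop push more firmly and hold it.

Call:
carry_out:
  motion: [0,-0.2,0.2,0,-0.038,-0.028,1,0,0,0,0,-0.038,-0.028,1,0,0,0,0,-0.038,-0.028,1,0,0,0,0,-0.038,-0.028,1,0,0,0,0,0,0,1]

```text
time_s: 12.6
eef_pos: [0.6082, 0.1381, 0.164]
eef_rot: [-0.018, 0.707, -0.018, -0.706]
wrist_force: [0.0, 0.4, -0.5]
opening: -0.003
```

```bash
python3 st.py
```

```text
12.6 [0.6082 0.1381 0.164 ] [[0.0014, -0.0509, -0.9987], [0.0007, -0.9987, 0.0509], [-1.0, -0.0008, -0.0014]] yang -92.92 [ 0.   0.4 -0.5]
fix rotvec [ 0.58 -0.08  0.05]
```

Call:
carry_out:
  motion: [0.5,0,0,0.04,0.006,0.004,1,0,0,0,0.04,0.006,0.004,1,0,0,0,0.035,0,0,1,0,0,0,0.033,0,0,1,0,0,0,0,0,0,1]

```text
time_s: 13.1
eef_pos: [0.6013, 0.1337, 0.0098]
eef_rot: [-0.017, 0.708, -0.017, -0.706]
wrist_force: [-0.9, -0.0, 0.5]
opening: -0.0
```

```bash
python3 st.py
```

```text
13.1 [0.6013 0.1337 0.0098] [[0.0021, -0.0471, -0.9989], [-0.0002, -0.9989, 0.0471], [-1.0, 0.0001, -0.0021]] yang -92.7 [-0.9 -0.   0.5]
fix rotvec [ 0.8  -0.12 -0.  ]
```

Call:
carry_out:
  motion: [0.8,0,0,0,0.01,0,1,0,0,0,0,0.01,0,1,0,0,0,0,0.01,0,1]

```text
time_s: 13.4
eef_pos: [0.6012, 0.1038, 0.0127]
eef_rot: [-0.02, 0.709, -0.021, -0.705]
wrist_force: [-0.4, 0.1, 0.4]
opening: 0.003
```

Call:
carry_out:
  motion: [0,0,0,0,0.005,0,1,0,0,0,0,0.004,0,1,0,0,0,0,0.004,0,1]

```text
time_s: 13.7
eef_pos: [0.6029, 0.0928, 0.0161]
eef_rot: [-0.025, 0.711, -0.019, -0.703]
wrist_force: [6.7, 35.0, -14.0]
opening: -0.001
```

Call:
carry_out:
  motion: [0,0,0,0,0.004,0,1,0,0,0,0,0.004,0,1]

```text
time_s: 13.9
eef_pos: [0.603, 0.0934, 0.0162]
eef_rot: [-0.031, 0.712, -0.015, -0.701]
wrist_force: [5.3, 18.1, -6.2]
opening: -0.003
```

The hard limit is again at y = 0.093 under 35 N. I retreat and make the final check with the top camera.

Call:
carry_out:
  motion: [0,0,0,0,-0.01,0,1,0,0,0,0,-0.015,0,1,0,0,0,-0.04,0,0,1,0,0,0,-0.04,0,0,1,0,0,0,-0.04,0,0,1,0,0,0,-0.04,0,0.03,1,0,0,0,0,0.01,0.045,1,0,0,0,0,0.01,0.045,1,0,0,0,0,0.01,0.045,1,0,0,0,0,0,0,1]

```text
time_s: 14.9
eef_pos: [0.4324, 0.0989, 0.1825]
eef_rot: [-0.029, 0.715, -0.016, -0.699]
wrist_force: [0.6, -0.6, 0.6]
opening: -0.003
```

```bash
python3 st.py; python3 - <<'E'
from h import *
ctrl.camera('wrist'); K,P=T('wrist')
for n in ['stop_mid','panel']:
    for d in ctrl.landmark_of('wrist',n)[:1]: print(n,round(d['conf'],2),w(P,d['point']).round(4))
im=ctrl.camera('wrist'); 
t=ctrl.camera('top')
K,P=T('top')
for n in ['stop_mid','panel','wax','offcut','stone','glue','gouge_b','gouge_a','mallet']:
    for d in ctrl.landmark_of('top',n)[:2]: print(n,round(d['conf'],2),w(P,d['point']).round(4))
a=cv2.resize(t[180:290,200:380],(800,489),interpolation=cv2.INTER_CUBIC)
cv2.imwrite('pics/t5.png',a)
E
```

```text
14.9 [0.4324 0.0989 0.1825] [[0.0233, -0.0633, -0.9977], [0.0189, -0.9978, 0.0637], [-0.9995, -0.0204, -0.022]] yang -93.63 [ 0.6 -0.6  0.6]
fix rotvec [-0.14 -1.26  1.17]
stop_mid 0.93 [0.6062 0.0672 0.0226]
panel 0.79 [2.928e-01 4.669e-01 2.000e-04]
stop_mid 0.72 [ 0.5907 -0.1002  0.0139]
stop_mid 0.54 [0.5983 0.0623 0.016 ]
panel 0.78 [ 0.5825 -0.0281  0.0029]
panel 0.74 [ 0.2782 -0.3045 -0.0004]
wax 0.6 [ 0.4769 -0.1561 -0.002 ]
offcut 0.47 [0.4761 0.253  0.0025]
stone 0.88 [0.4865 0.4007 0.003 ]
glue 0.63 [0.6425 0.411  0.0017]
gouge_b 0.9 [ 0.512  -0.2419  0.0013]
gouge_b 0.87 [ 0.7145  0.0029 -0.0014]
gouge_a 0.9 [ 0.512  -0.2419  0.0013]
gouge_a 0.87 [ 0.7145  0.0029 -0.0014]
mallet 0.82 [ 0.5419 -0.5194  0.0012]
```

View pics/t5.png

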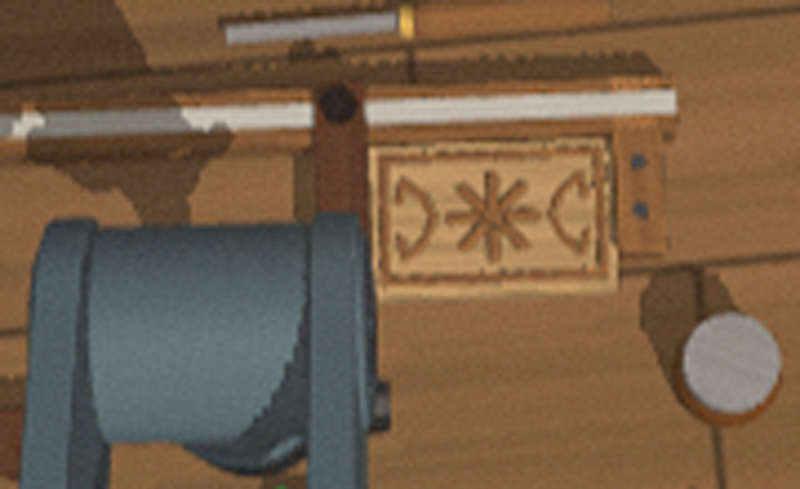

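The stop, panel and end block lie against each other, the long edge is on the fence, and the bystanders have not moved. I hand in.

```bash
python3 -c "
from bench import ctrl
print(ctrl.hand_in())"
```

```text
the job is handed in; nothing more can be done
None
```

I pushed the oak panel square against the fence with the two open fingers. Then, with the fingers shut, I pushed the sliding stop along the fence; it carried the panel to the end block. I handed the job in at about 15 s of robot time; no verdict was reported.

**What the last checks showed**
- **Stop:** it met a hard limit at the same place twice (TCP y ≈ 0.093, at 26 N and then 35 N), which puts the joint at about 0.21. The networks put the stop's centre 2–4 mm from where it should be at home.
- **Panel:** from the close view the wrist camera put it at about (0.586, -0.025), with home worked out at (0.5875, -0.025), and parallel to the fence within about 0.1 degree. The last top-camera reading was 5–6 mm off that, which I took as that camera's error.
- **Bystanders:** the wax jar, offcut, stone, glue bottle and dark-handled gouge were within 7 mm of where I first measured them. I had no starting measurement of the mallet. The other gouge was read at both times and also had not moved. The gripper was clear of everything at the end.

**What disagreed:** a pixel measurement after the first stop push suggested gaps of 1–2 mm at the end block and up to 4 mm at the stop, about as large as that method's error. I pushed the stop again, more firmly, and it did not go any further. I did not repeat that measurement afterwards; the final top view showed stop, panel and block touching.

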